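Set a glued candle board under the ratchet curing lamp

ROBOT

A 7-joint arm with a two-finger parallel gripper is mounted at the origin on the work surface. World frame = base frame: x ahead of the robot, y to its left, z up, the work surface at z = 0. Lengths are in m, angles in rad, forces in N, time in s.
With the tool pointing down it reaches from about 0.425 to 0.925 m from the base axis. Payload 6.8 kg.
Tool frame: the origin (TCP) lies on the centre line of the jaws, within the pads' length; the fingertips stand bot.finger_overhang ahead of it and the grasp point (between the pads) lies 3 mm ahead of it (bot.finger_overhang is the distance from the TCP to the fingertips, in m); z points along the fingers, y is the direction in which the jaws open and shut (so a half turn about z gives the same grasp; the last joint's range is limited). The gripper opens to 85 mm and grips with 20 to 120 N. Pads are 22 mm wide; open, the fingers measure 114 mm over their backs; the gripper's body (76 mm by 85 mm) begins 54 mm behind the grasp point. The pads swing forward as they close: fully open they stand 13 mm farther back than shut.
Start: joints at [-1.387, 0.477, 0.022, 1.555, -0.011, 1.109, -0.083], TCP at [0.194, 0.646, 0.253] pointing down, gripper open.
Joint ranges: [-2.96, 2.96], [-0.34, 2.1], [-1.41, 1.46], [0.24, 2.44], [-1.37, 4.51], [0.17, 1.92], [-2.96, 2.96]. Speed limits (rad/s): [2.39, 2.39, 3.14, 3.14, 3.14, 3.14, 3.14].

INTERFACE

Orientations are given as a unit quaternion [w, x, y, z].
In Python, from station import bot gives the robot as it stands.
- The arm moves only by the tool drive_tool, never from a script. Its argument "increments" is text: rows parted by semicolons, each of 4 numbers parted by spaces: the shift along the world's x, y, z in m, then the turn about the world's z in rad. In form: tx ty tz spin; .... A call has 1 to 12 rows; each row shifts and turns the commanded pose from where the row before left it; what a row does not reach is not made up. A row lasts 1/12 s, in which the tool goes at most 41.7 mm and 7.16 degrees, less where a joint would pass 70% of its speed; a pose out of reach is approached as far as the arm can. A call is refused whole if a number of a shift passes 0.0417 or a number of a turn 0.125, either way. A call with a gripper value outside its range is refused whole. "grip" is the opening, from 0 (shut) to 1 (fully open), set as the call begins (left out, the last holds). The fingers move at their own pace and stop on an object; "squeeze" is the grip in N (left out, the last holds). Time passes only in rows, so rows that do not move let the fingers close. It gives the time, the measured TCP pose, the force and the opening at its end, in the units of the state.
- bot.get_obs(): the state, without advancing time (a new reading comes with each control period).
- bot.read_camera(name): name is "side" or "top" or "wrist"; returns the picture (480x640x3 uint8, red, green, blue); there is no depth.
- bot.calibration(name): a dict with "fx", "fy", "cx", "cy" (pixels), "distortion" ([k1, k2, p1, p2, k3] as OpenCV has them; the pictures are not rectified), "camera_from_world" (4x4, takes a point from world to camera coordinates). Camera axes: x right, y down, z forward; pixel columns grow to the right and rows downward; lengths in m; the calibration is good to about 2 mm. A picture is of the moment at which its call begins: read the wrist's pose just before it. calibration takes no time and is no camera call; for the wrist camera it gives the pose at the moment of the call.
- bot.hand_in(): hands the job in, once; it reports no verdict.
The state is a dict: "t": time; "q": joint angles; "joint_vel": joint speeds; "joint_torque": joint torques, N m; "eef_pos": TCP position; "tool_rot": TCP orientation; "contact_force": force on the tool from outside, world axes, zero at the start; "torque": the same for the moment, N m; "gripper_width": opening from 0.0 (shut) to 1.0 (fully open).
Only numpy, scipy, OpenCV 4.12 (cv2) and the standard library are available. Lean on these libraries where they do the work, as an engineer would, in place of code of your own. Each camera call takes 0.05 s, during which the arm holds its last target.

TASK

The candle holder on the paddle-shaped board has just been glued and needs curing. Lift the lamp by its arm, letting it click up its rack until the amber shield clears the holder, and leave it hanging on its pawl; slide the board by its wood, without touching the holder, until the holder stands centred under the lamp; only then squeeze the release and ease the lamp gently all the way down over the holder, without letting it drop or knock the holder, and let go so that the pawl catches. Leave everything else on the table alone.

Things in the scene. Friction and masses are not known exactly. Their poses are not given: they have to be found in the camera images.
- stand: Fixed ratchet lamp stand. Origin: foot of its square steel column (22 mm, 278 mm tall) on the table. In its frame (z up) the base plate, 12 mm thick, covers x -50..100, y -50..90 mm; the lamp arm points along -y, the release handle along -x (the robot's side). Teeth 12 mm apart on the column's +y face; a carriage slides on the column.
- lamp (a joint): Height (m) of the carriage with arm, lamp and shield: 0 = all the way down on its stop, 0.09 = top. Pulled up it clicks from tooth to tooth and, let go, sinks back by up to one tooth to rest on the pawl at 0.011, 0.023, 0.035, 0.047, 0.059, 0.071 or 0.083. It cannot go down while the pawl is in. The moving part weighs 0.6 kg; its slide is stiff (about 4.5 N of friction); lifting takes 10 to 16 N.
- pawl (a joint): Angle (rad) of the sprung pawl with its release lever: 0 = in the teeth, up to 0.26 while riding over a tooth, 0.36 = fully squeezed: pawl out, the carriage free to slide up or down (it would fall if not held). Springs back by itself when let go. Squeezing takes about 4 N at the lever.
- lamp_arm (a point): On the centre line of the lamp arm, a level aluminium bar along the stand's y axis, 16 mm wide and 14 mm high, free from 25 to 120 mm from the column's axis; this point is 78 mm from it. 115 mm above the table when the lamp is down; rides with it. The lamp head rises 32 mm above the bar's centre line. Can be gripped across from above to lift.
- lamp_axis (a point): Centre of the shield's lower rim, on the lamp's vertical axis, 165 mm from the column's axis along the stand's -y. Shield: amber tube open below, 80 mm inside, 86 mm outside, 72 mm tall, under an aluminium lamp head 88 mm across. Rim 22 mm above the table when the lamp is all the way down. Rides with the lamp.
- release_grip (a point): Pinch point of the release, 70 mm from the column's axis along the stand's -x: a fixed post (20 x 10 mm) and on its +y side a thumb lever (20 x 8 mm) that leans out 0.36 rad. Squeezed together along stand y they span 20 mm, this point midway; at rest the lever's face is 13 mm farther out. Both reach 15 mm above and 35 mm below it. 163 mm above the table when down; rides along.
- board: Loose wooden candle board like a small paddle: round plate 120 mm across and 12 mm thick, with a straight handle 30 mm wide and 12 mm thick reaching to 140 mm from the plate's centre along its -x. Origin: centre of the plate's underside; z up. 0.13 to 0.23 kg with the holder.
- holder: The six-sided aluminium tea-light holder glued upright on the middle of the board: 54 mm across, 34 mm tall, its top 46 mm above the table. Origin: centre of its underside, on the plate's top. Freshly glued: not to be touched.
- slice: Bystander: finished candle holder on a round wooden slice without a handle, 110 mm across. Origin under its centre.
- case: Bystander: grey spectacle case 160 x 62 x 42 mm. Origin under its centre.
- pliers: Bystander: pliers lying flat, 170 mm long, 12 mm high. Origin under the rivet.
- scissors: Bystander: scissors lying flat, 180 mm long, 10 mm high. Origin under the rivet.
- tealight: Bystander: spare tea light, 38 mm across, 16 mm high, on the stand's base plate. Origin under its centre.
- glue: Bystander: white glue bottle, 38 mm across, 105 mm tall. Origin under its centre.
Not all that is in view belongs to the job. What is shaped like the board but red is not meant.

How it is judged:
On the way, in this order (a step that is already met when the one before it is completed fails the run):
1. the lamp hangs on its pawl with the shield's rim clear above the holder's height (lamp joint above 0.031, pawl in the teeth) (value of joint lamp above 0.031 m and value of joint pawl below 0.12 rad), for 0.2 s.
2. the holder stands under the raised lamp, its centre within 12 mm of the lamp's axis, the board flat on the table (horizontal distance between holder and lamp_axis below 0.012 m and value of joint lamp above 0.031 m and height (world z) of board below 0.006 m and angle between board's own z axis and vertical below 0.06 rad), for 0.2 s.
At the end, for the whole second after the job is handed in: The lamp is all the way down (within 5 mm of its stop) with the pawl back in the teeth (below 0.12 rad), and the holder stands inside the shield, its centre within 12 mm of the lamp's axis, the board flat on the table and at rest (value of joint lamp below 0.005 m and value of joint pawl below 0.12 rad and horizontal distance between holder and lamp_axis below 0.012 m and height (world z) of board below 0.004 m and angle between board's own z axis and vertical below 0.04 rad and linear speed of board below 0.02 m/s); the robot touches nothing.
It fails at once if the release is squeezed (pawl beyond 0.3 rad) while the holder is not yet under the lamp (more than 25 mm off its axis) (value of joint pawl above 0.3 rad and horizontal distance between holder and lamp_axis above 0.025 m).
It fails at once if the lamp is dropped (falls faster than 0.35 m/s) (velocity of joint lamp below -0.35 m/s).
It fails at once if lamp or shield knocks or presses on the holder or its board (more than 3 N) (contact force between lamp and board above 3 N).
It fails at once if the robot touches the freshly glued holder (more than 1 N) (contact force between any of the fingers, the arm and holder above 1 N).
It fails at once if a bystander is shifted by more than 20 mm (distance of any of slice, case, pliers, scissors, tealight, glue from where it was at the start of the episode above 0.02 m).
It also fails if it takes over 61 s, if anything falls off the work surface, if the arm or the gripper's body presses on something with over 40 N, if the wrist force passes 120 N, or if a joint passes its speed limit or range.

## Working session

There is one attempt and no reset: what is moved stays moved. The work goes in short steps, Python scripts to look and compute and a tool call to move; the robot and the scene stay as the last step left them, time stands still between calls to the robot, and variables do not carry over. Pictures are saved under pics/ and viewed, and the job is handed in when it is done.

Besides the shell and the picture viewer there is one more tool, called after "Emit:" as name(argument=value, ...) on one line, values as JSON. drive_tool: Moves the arm, as the interface text tells. Its arguments: {"type":"object","properties":{"increments":{"type":"string"},"grip":{"type":"number"},"squeeze":{"type":"number"}},"required":["increments"]}

```bash
ls; mkdir -p pics; cat > h.py <<'E'
from station import bot
import numpy as np, cv2
def snap(n,f):
    im=bot.read_camera(n); cv2.imwrite('pics/'+f,im[:,:,::-1]); return im
def ray(c,px):
    K=np.array([[c['fx'],0,c['cx']],[0,c['fy'],c['cy']],[0,0,1.]])
    u=cv2.undistortPoints(np.array([[px]],float),K,np.array(c['distortion'],float))[0,0]
    T=np.array(c['camera_from_world']); R=T[:3,:3]; t=T[:3,3]
    return -R.T@t, R.T@np.array([u[0],u[1],1.])
def onz(c,px,z):
    o,d=ray(c,px); return o+d*(z-o[2])/d[2]
def proj(c,P):
    K=np.array([[c['fx'],0,c['cx']],[0,c['fy'],c['cy']],[0,0,1.]])
    T=np.array(c['camera_from_world'])
    return cv2.projectPoints(np.array(P,float).reshape(-1,3),cv2.Rodrigues(T[:3,:3])[0],T[:3,3],K,np.array(c['distortion'],float))[0][:,0]
E
python3 - <<'E'
from h import *
o=bot.get_obs(); print(o['t'],o['eef_pos'],o['tool_rot'],o['gripper_width'],bot.finger_overhang)
for n in('side','top'):
    snap(n,n+'0.png')
    c=bot.calibration(n); T=np.array(c['camera_from_world']); print(n,c['fx'],-T[:3,:3].T@T[:3,3],T[2,:3])
E
```

```text
pics
0.0 [0.19404664 0.64593244 0.25233642] [-4.88845441e-05  1.45361357e-01  9.89378219e-01 -9.02051145e-04] 1.0030625533864055 0.022
side 586.1386394843497 [-0.15177774 -1.20201132  1.00565591] [ 0.40598064  0.7383759  -0.53849861]
top 624.2225851597104 [0.19474488 0.01138803 1.71044942] [ 0.20519023 -0.0064698  -0.97870073]
```

View pics/side0.png

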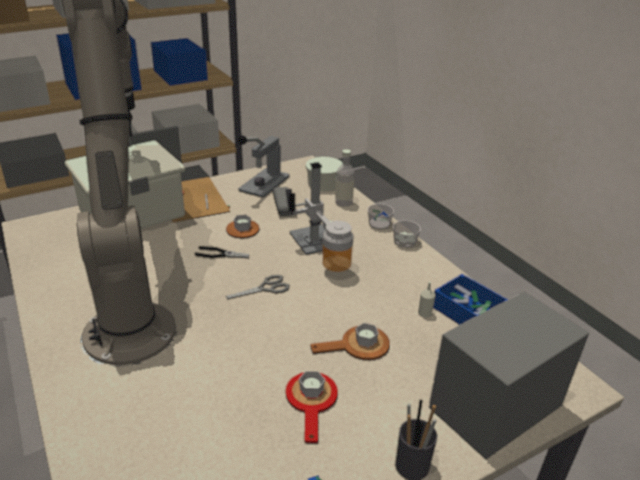

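View pics/top0.png

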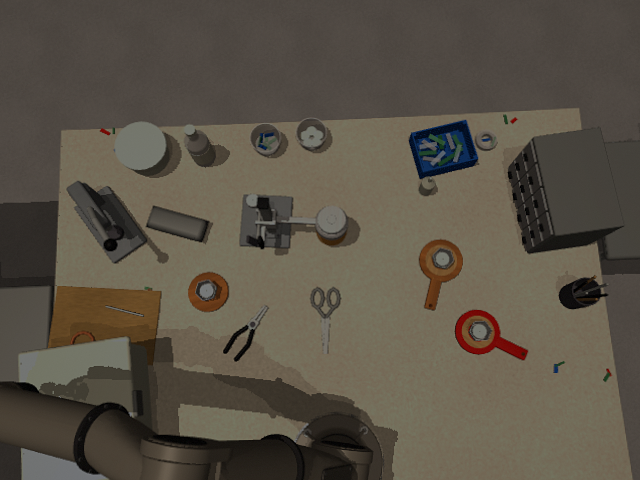

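Candidates for the board, in the top picture:
- Brown paddle at (441,260), with its handle down to (432,305).
- Red paddle at (480,332), which is the decoy.
- Brown round slice at (208,291), with no handle, so a bystander.

The stand's column is at about (262,205) and the lamp head at (331,224). I choose the brown paddle and will check it in close crops.

```bash
python3 - <<'E'
import cv2
im=cv2.imread('pics/top0.png')
a=cv2.resize(im[210:320,390:500],None,fx=5,fy=5,interpolation=cv2.INTER_CUBIC)
cv2.imwrite('pics/c1.png',a)
cv2.imwrite('pics/c2.png',cv2.resize(im[175:275,225:365],None,fx=5.5,fy=5.5,interpolation=cv2.INTER_CUBIC))
im=cv2.imread('pics/side0.png')
cv2.imwrite('pics/c3.png',cv2.resize(im[155:285,270:410],None,fx=4.5,fy=4.5,interpolation=cv2.INTER_CUBIC))
E
```

```text
(no output)
```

View pics/c1.png

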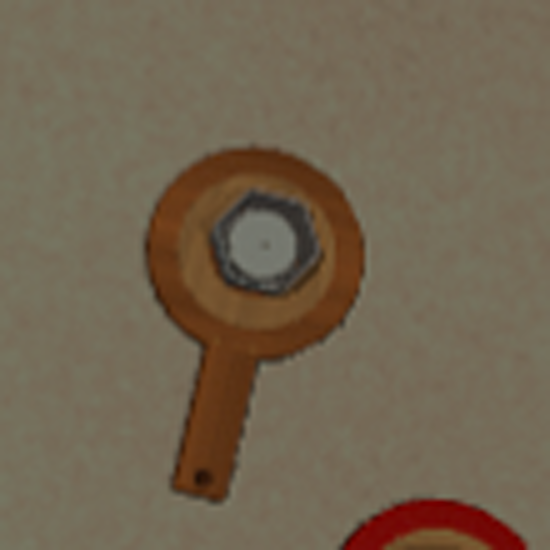

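View pics/c2.png

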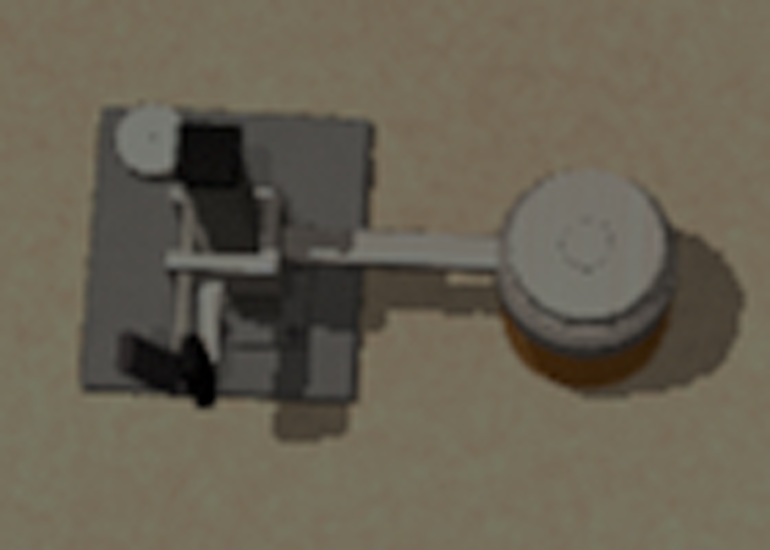

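View pics/c3.png

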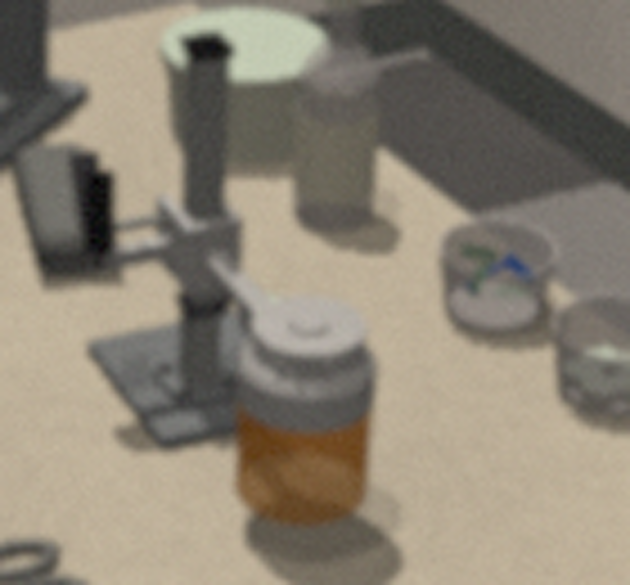

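The crops confirm it: c1 shows the brown paddle with the hexagonal holder at about (265,243) and its handle end at about (200,490). c2 shows the base plate corners, column top and lamp head. c3 shows the amber shield standing low. Next I fit the poses.

```bash
python3 - <<'E'
from h import *
from scipy.optimize import least_squares
c=bot.calibration('top')
f=lambda p:(p[0]/5.5+225-.4,p[1]/5.5+175-.4)
px=np.array([f(p) for p in[(81,388),(355,400),(373,121),(101,107),(585,243),(212,155)]])
L=np.array([[-.05,.09,.012],[-.05,-.05,.012],[.1,-.05,.012],[.1,.09,.012],[0,-.165,.147],[0,0,.278]])
def W(p,L):
    cs,s=np.cos(p[2]),np.sin(p[2]); return L@np.array([[cs,s,0],[-s,cs,0],[0,0,1]])+[p[0],p[1],0]
r=least_squares(lambda p:(proj(c,W(p,L))-px).ravel(),[.6,.1,0]); print(r.x,r.fun.reshape(-1,2).round(1))
p=r.x
for n,q in dict(arm=[0,-.078,.115],axis=[0,-.165,.022],rel=[-.07,0,.163],relz=[-.07,0,.12]).items(): print(n,W(p,np.array([q])).round(4))
cs=bot.calibration('side')
im=cv2.imread('pics/side0.png')
th=np.linspace(0,2*np.pi,40)
for P in [L[:4],L[5:],np.c_[.043*np.cos(th),-.165+.043*np.sin(th),0*th+.022],np.c_[.044*np.cos(th),-.165+.044*np.sin(th),0*th+.147],[[0,-.025,.115],[0,-.12,.115]],[[-.07,0,.163]]]:
    for u in proj(cs,W(p,np.array(P))): cv2.circle(im,tuple(np.round(u*8).astype(int)),4,(0,255,0),-1,shift=3)
cv2.imwrite('pics/c4.png',cv2.resize(im[155:285,270:410],None,fx=4.5,fy=4.5,interpolation=cv2.INTER_CUBIC))
g=lambda p:(p[0]/5+390-.4,p[1]/5+210-.4)
print('plate',onz(c,g((256,254)),.012)[:2],'holder top',onz(c,g((265,243)),.046)[:2],onz(c,g((203,478)),.012))
a,b=onz(c,g((173,490)),.012),onz(c,g((227,500)),.012); print(a,b,(a+b)/2)
o=bot.get_obs()['t'];print(o)
# bystanders
for n,u,z in(('tealight',f((150,142)),.028),('slice',(208,291),.02),('scis',(325,305),.01),('scisTop',(325,290),.01),('pliers',(253,325),.01),('glue?',(427,185),.1),('case',(178,223),.04)): print(n,onz(c,u,z)[:2].round(3))
E
```

```text
[ 0.61979921  0.15234995 -0.0852207 ] [[-0.1  0.4]
 [ 0.4  0.2]
 [-0.1 -0.8]
 [-0.1 -0.2]
 [ 0.7  0.6]
 [-0.6 -0.1]]
arm [[0.6132 0.0746 0.115 ]]
axis [[ 0.6058 -0.0121  0.022 ]]
rel [[0.5501 0.1583 0.163 ]]
relz [[0.5501 0.1583 0.12  ]]
plate [ 0.51021044 -0.30997667] holder top [ 0.5097318  -0.30888953] [ 0.38763793 -0.27095423  0.012     ]
[ 0.38181329 -0.25418638  0.012     ] [ 0.37512277 -0.28296265  0.012     ] [ 0.37846803 -0.26857452  0.012     ]
0.1
tealight [0.702 0.207]
slice [0.453 0.332]
scis [0.401 0.015]
scisTop [0.442 0.013]
pliers [0.356 0.213]
glue? [ 0.701 -0.273]
case [0.642 0.409]
```

View pics/c4.png

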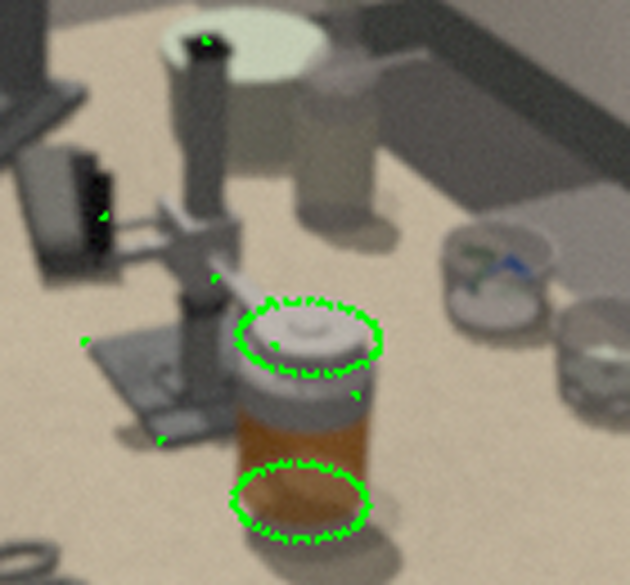

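```bash
python3 - <<'E'
from h import *
from scipy.optimize import least_squares
c=bot.calibration('top');cs=bot.calibration('side')
f=lambda p:(p[0]/5.5+225-.4,p[1]/5.5+175-.4)
g=lambda p:(p[0]/4.5+270-.4,p[1]/4.5+155-.4)
def W(p,L):
    c_,s=np.cos(p[2]),np.sin(p[2]); return L@np.array([[c_,s,0],[-s,c_,0],[0,0,1]])+[p[0],p[1],0]
pt=np.array([f(p) for p in[(81,388),(355,400),(373,121),(101,107),(212,155),(585,243)]])
ps=np.array([g(p) for p in[(207,46),(90,345),(165,440),(308,325),(303,481)]])
B=[[-.05,.09,.012],[-.05,-.05,.012],[.1,-.05,.012],[.1,.09,.012]]
def res(p):
    h=p[3]
    Lt=np.array(B+[[0,0,.278],[0,-.165,.147+h]])
    Ls=np.array([[0,0,.278],B[0],B[1],[0,-.165,.147+h],[0,-.165,.022+h]])
    return np.r_[proj(c,W(p,Lt))-pt,proj(cs,W(p,Ls))-ps].ravel()
r=least_squares(res,[.62,.15,-.08,0]); print(r.x.round(4),r.fun.reshape(-1,2).round(1).tolist())
p=r.x
for n,q in dict(arm=[0,-.078,.115+p[3]],axis=[0,-.165,.022],rel=[-.07,0,.163+p[3]]).items(): print(n,W(p,np.array([q])).round(4))
# image zoom scissors
im=cv2.imread('pics/top0.png'); cv2.imwrite('pics/c5.png',cv2.resize(im[275:365,290:360],None,fx=6,fy=6,interpolation=cv2.INTER_CUBIC))
for u in((325,288),(312,300),(340,300),(326,353)):print(onz(c,u,.01)[:2].round(3))
E
```

```text
[ 0.6201  0.1516 -0.0901  0.0119] [[0.1, 0.1], [0.5, 0.1], [0.3, -0.9], [0.3, -0.5], [-0.3, -0.3], [1.0, -0.4], [-0.2, -1.1], [-1.4, -1.3], [-1.1, -0.2], [0.3, -0.9], [-0.4, 1.1]]
arm [[0.6131 0.0739 0.1269]]
axis [[ 0.6052 -0.0127  0.022 ]]
rel [[0.5504 0.1579 0.1749]]
[0.448 0.013]
[0.416 0.05 ]
[ 0.413 -0.026]
[0.272 0.018]
```

Measured so far: the lamp sits on its first tooth (joint about 0.011), the bar point is at (0.613, 0.074, 0.127) and the lamp axis at (0.605, -0.0125). The stand is turned -0.09 rad. I raise the arm and travel above the bar.

Emit:
drive_tool(increments="0 0 0.035 0; 0 0 0.035 0; 0.0233 -0.0318 0.01 -0.076; 0.0233 -0.0318 0.01 -0.076; 0.0233 -0.0318 0 -0.076; 0.0233 -0.0318 0 -0.076; 0.0233 -0.0318 0 -0.076; 0.0233 -0.0318 0 -0.076; 0.0233 -0.0318 0 -0.076; 0.0233 -0.0318 0 -0.076; 0.0233 -0.0318 0 -0.076; 0.0233 -0.0318 0 -0.076", grip=1, squeeze=60)

```text
t: 1.1
eef_pos: [0.4278, 0.3265, 0.3431]
tool_rot: [-0.0, 0.504, 0.864, -0.0]
contact_force: [0.7, -0.2, -0.1]
gripper_width: 1.0
```

Emit:
drive_tool(increments="0.0233 -0.0318 0 -0.076; 0.0233 -0.0318 0 -0.076; 0.0233 -0.0318 0 -0.076; 0.0233 -0.0318 0 -0.076; 0.0233 -0.0318 0 -0.076; 0.0233 -0.0318 0 -0.076; 0.0233 -0.0318 0 -0.076; 0.0233 -0.0318 0 -0.076; 0 0 0 0; 0 0 0 0")

```text
t: 1.93
eef_pos: [0.6142, 0.0709, 0.3427]
tool_rot: [0.0, 0.74, 0.673, -0.001]
contact_force: [0.2, 0.5, 0.2]
gripper_width: 1.002
```

```bash
cat >> h.py <<'E'
def st():
    o=bot.get_obs(); w,x,y,z=o['tool_rot']
    ty=np.degrees(np.arctan2(1-2*(x*x+z*z),2*(x*y-w*z)))
    print(round(o['t'],2),np.round(o['eef_pos'],4),'yawY',round(ty,2),'grip',round(o['gripper_width'],3),'F',np.round(o['contact_force'],1),'q',np.round(o['q'],2)); return o
E
python3 - <<'E'
from h import *
st(); snap('wrist','w1.png')
E
```

```text
1.93 [0.6142 0.0709 0.3427] yawY -5.41 grip 1.002 F [0.2 0.5 0.2] q [-0.65  0.35  0.57  1.62 -0.19  1.24 -0.13]
```

View pics/w1.png

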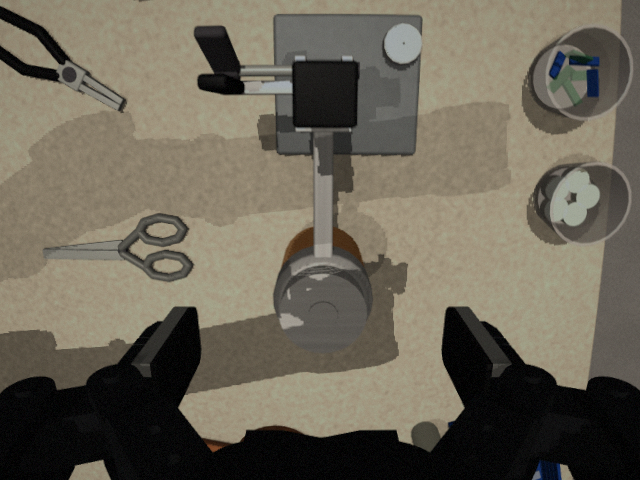

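The wrist view shows the column top (black square at about (324,95)), the bar running down to (323,255), the head disc at (322,312), and base plate corners at (275,15), (421,17), (415,154) and (274,154). Refining the fit with these.

```bash
python3 - <<'E'
from h import *
from scipy.optimize import least_squares
c=bot.calibration('top');cs=bot.calibration('side');cw=bot.calibration('wrist')
f=lambda p:(p[0]/5.5+225-.4,p[1]/5.5+175-.4)
g=lambda p:(p[0]/4.5+270-.4,p[1]/4.5+155-.4)
def W(p,L):
    c_,s=np.cos(p[2]),np.sin(p[2]); return L@np.array([[c_,s,0],[-s,c_,0],[0,0,1]])+[p[0],p[1],0]
pt=np.array([f(p) for p in[(81,388),(355,400),(373,121),(101,107),(212,155),(585,243)]])
ps=np.array([g(p) for p in[(207,46),(90,345),(165,440),(308,325),(303,481)]])
pw=np.array([(275,15),(274,154),(415,154),(421,17),(324.5,95),(323,310)])
B=[[-.05,.09,.012],[-.05,-.05,.012],[.1,-.05,.012],[.1,.09,.012]]
def res(p,parts=False):
    h=p[3]
    Lt=np.array(B+[[0,0,.278],[0,-.165,.147+h]])
    Ls=np.array([[0,0,.278],B[0],B[1],[0,-.165,.147+h],[0,-.165,.022+h]])
    a=(proj(c,W(p,Lt))-pt,proj(cs,W(p,Ls))-ps,proj(cw,W(p,Lt))-pw)
    return a if parts else np.r_[a[0],a[1],a[2]*.6].ravel()
for fn in (res,lambda p:res(p,1)[2].ravel()):
    r=least_squares(fn,[.62,.15,-.08,0]); p=r.x; print(p.round(4),[x.round(1).tolist() for x in res(p,1)])
    for n,q in dict(arm=[0,-.078,.115+p[3]],axis=[0,-.165,.022],rel=[-.07,0,.163+p[3]]).items(): print(n,W(p,np.array([q])).round(4))
E
```

```text
[ 0.6218  0.1531 -0.0913  0.0067] [[[-0.5, -0.5], [-0.1, -0.4], [-0.2, -1.4], [-0.2, -1.1], [-0.9, -1.0], [0.3, -0.5]], [[0.1, -1.4], [-1.1, -1.7], [-0.9, -0.6], [0.4, 0.3], [-0.3, 2.2]], [[-2.9, -1.2], [1.3, 1.1], [0.0, 1.6], [1.5, -2.1], [-0.8, 0.0], [-1.0, 3.3]]]
arm [[0.6147 0.0754 0.1217]]
axis [[ 0.6068 -0.0112  0.022 ]]
rel [[0.5521 0.1595 0.1697]]
[ 6.222e-01  1.530e-01 -9.250e-02  5.000e-04] [[[-0.5, -0.6], [-0.0, -0.5], [-0.2, -1.5], [-0.1, -1.2], [-0.9, -1.1], [0.3, 0.1]], [[0.2, -1.4], [-0.9, -1.7], [-0.8, -0.6], [0.4, 2.2], [-0.4, 3.9]], [[-2.5, -1.2], [1.6, 1.1], [0.3, 1.8], [1.9, -1.9], [-0.1, 0.2], [-0.9, 0.0]]]
arm [[0.615  0.0754 0.1155]]
axis [[ 0.6069 -0.0113  0.022 ]]
rel [[0.5525 0.1595 0.1635]]
```

Emit:
drive_tool(increments="0.001 0.0045 -0.035 0; 0 0 -0.04 0; 0 0 -0.04 0; 0 0 -0.04 0; 0 0 -0.03 0; 0 0 -0.02 0; 0 0 -0.01 0; 0 0 0 0")

```text
t: 2.65
eef_pos: [0.6125, 0.0802, 0.126]
tool_rot: [-0.001, 0.737, 0.676, -0.002]
contact_force: [0.1, 0.5, -0.6]
gripper_width: 1.001
```

Emit:
drive_tool(increments="0 0 0 0; 0 0 0 0; 0 0 0 0; 0 0 0 0; 0 0 0 0; 0 0 0 0; 0 0 0 0; 0 0 0 0", grip=0, squeeze=60)

```text
t: 3.32
eef_pos: [0.6165, 0.0785, 0.1295]
tool_rot: [0.001, 0.738, 0.675, 0.002]
contact_force: [5.2, -0.5, 2.0]
gripper_width: 0.174
```

```bash
python3 - <<'E'
from h import *
st(); im=snap('side','s1.png'); cv2.imwrite('pics/s1c.png',cv2.resize(im[120:290,270:430,::-1],None,fx=3.5,fy=3.5,interpolation=cv2.INTER_CUBIC))
E
```

```text
3.32 [0.6165 0.0785 0.1295] yawY -5.13 grip 0.174 F [ 5.2 -0.5  2. ] q [-0.57  0.57  0.47  1.82 -0.34  0.83 -0.02]
```

View pics/s1c.png

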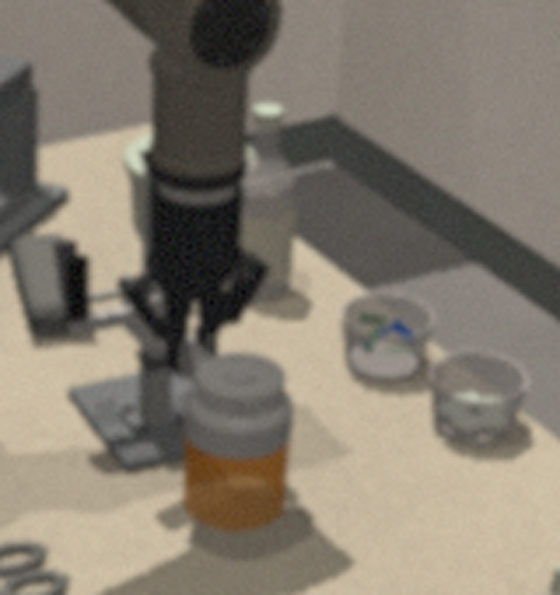

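Gripped on the bar. Lifting by 50 mm and watching the force.

Emit:
drive_tool(increments="0 0 0.005 0; 0 0 0.005 0; 0 0 0.005 0; 0 0 0.005 0; 0 0 0.005 0; 0 0 0.005 0; 0 0 0.005 0; 0 0 0.005 0; 0 0 0.005 0; 0 0 0.005 0; 0 0 0 0; 0 0 0 0")

```text
t: 4.37
eef_pos: [0.6165, 0.0785, 0.1787]
tool_rot: [0.001, 0.738, 0.675, 0.002]
contact_force: [7.7, -1.0, -3.2]
gripper_width: 0.17
```

```bash
python3 - <<'E'
from h import *
st(); im=snap('side','s2.png'); cv2.imwrite('pics/s2c.png',cv2.resize(im[120:290,270:430,::-1],None,fx=3.5,fy=3.5,interpolation=cv2.INTER_CUBIC))
E
```

```text
4.37 [0.6165 0.0785 0.1787] yawY -5.13 grip 0.17 F [ 7.7 -1.  -3.2] q [-0.6   0.51  0.51  1.79 -0.3   0.92 -0.05]
```

View pics/s2c.png

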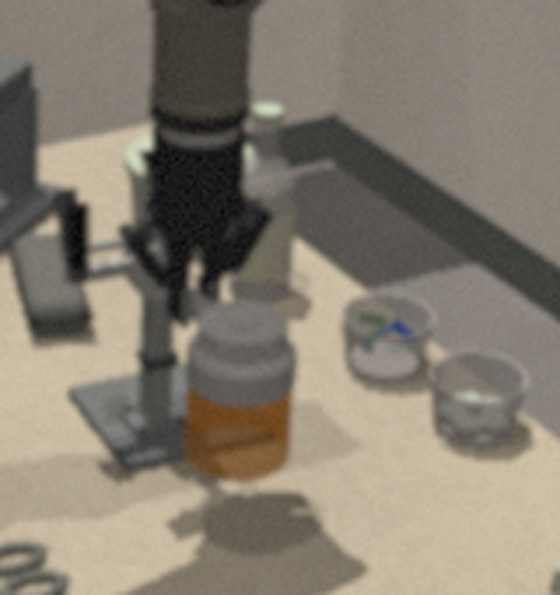

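The lamp has risen with the tool; the shield bottom moved from about row 525 to row 470 in the crop. Easing down onto the pawl.

Emit:
drive_tool(increments="0 0 -0.001 0; 0 0 -0.001 0; 0 0 -0.001 0; 0 0 0 0")

```text
t: 4.75
eef_pos: [0.6165, 0.0786, 0.1772]
tool_rot: [0.001, 0.738, 0.675, 0.002]
contact_force: [2.8, 0.6, 8.4]
gripper_width: 0.175
```

Emit:
drive_tool(increments="0 0 -0.001 0; 0 0 -0.001 0; 0 0 0 0")

```text
t: 5.0
eef_pos: [0.6165, 0.0786, 0.1768]
tool_rot: [0.001, 0.738, 0.675, 0.002]
contact_force: [-2.2, 0.5, 20.4]
gripper_width: 0.172
```

The pawl is holding (upward 20 N). I relieve the push and open.

Emit:
drive_tool(increments="0 0 0.003 0; 0 0 0 0")

```text
t: 5.17
eef_pos: [0.6165, 0.0786, 0.1776]
tool_rot: [0.001, 0.738, 0.675, 0.002]
contact_force: [6.8, -0.0, 2.5]
gripper_width: 0.172
```

Emit:
drive_tool(increments="0 0 0 0; 0 0 0 0; 0 0 0 0; 0 0 0 0; 0 0 0.01 0; 0 0 0.03 0; 0 0 0.04 0; 0 0 0.04 0; 0 0 0.035 0; 0 0 0 0", grip=0.8)

```text
t: 6.0
eef_pos: [0.6178, 0.078, 0.34]
tool_rot: [0.003, 0.738, 0.675, 0.006]
contact_force: [1.1, -1.1, -0.1]
gripper_width: 0.805
```

```bash
python3 - <<'E'
from h import *
st(); snap('wrist','w3.png');im=snap('side','s3.png'); cv2.imwrite('pics/s3c.png',cv2.resize(im[120:290,270:430,::-1],None,fx=3.5,fy=3.5,interpolation=cv2.INTER_CUBIC))
E
```

```text
6.0 [0.6178 0.078  0.34  ] yawY -5.15 grip 0.805 F [ 1.1 -1.1 -0.1] q [-0.66  0.35  0.57  1.62 -0.2   1.22 -0.13]
```

View pics/s3c.png

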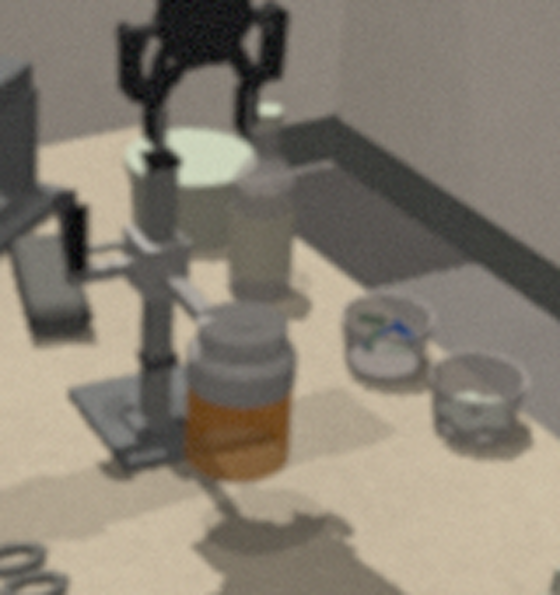

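View pics/w3.png

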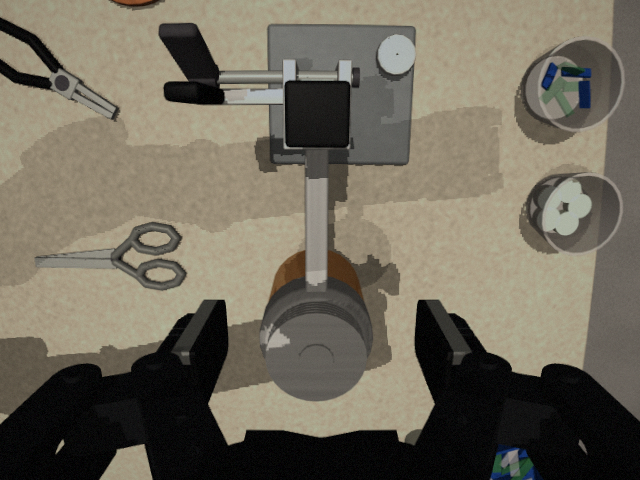

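The lamp now hangs on the pawl by itself. In w3 the shield is centred at about (318,345) and the lever is at rest. Next I go to the board handle, turning -1.78 rad so the jaws cross it.

Emit:
drive_tool(increments="-0.0139 -0.0237 0 -0.119; -0.0139 -0.0237 0 -0.119; -0.0139 -0.0237 0 -0.119; -0.0139 -0.0237 0 -0.119; -0.0139 -0.0237 0 -0.119; -0.0139 -0.0237 0 -0.119; -0.0139 -0.0237 0 -0.119; -0.0139 -0.0237 0 -0.119; -0.0139 -0.0237 -0.01 -0.119; -0.0139 -0.0237 -0.01 -0.119; -0.0139 -0.0237 -0.01 -0.119; -0.0139 -0.0237 -0.01 -0.119")

```text
t: 7.1
eef_pos: [0.446, -0.2063, 0.29]
tool_rot: [-0.0, 1.0, 0.024, -0.001]
contact_force: [0.7, 0.3, -0.3]
gripper_width: 0.802
```

Emit:
drive_tool(increments="-0.0139 -0.0237 -0.01 -0.119; -0.0139 -0.0237 -0.02 -0.119; -0.0139 -0.0237 -0.02 -0.119; 0 0 -0.01 0; 0 0 0 0; 0 0 0 0", grip=0.8)

```text
t: 7.6
eef_pos: [0.4055, -0.2762, 0.2305]
tool_rot: [-0.0, 0.989, -0.151, -0.001]
contact_force: [0.6, 0.4, 0.9]
gripper_width: 0.801
```

```bash
python3 - <<'E'
from h import *
st(); c=bot.calibration('wrist'); snap('wrist','w4.png')
import pickle; pickle.dump(c,open('w4.pkl','wb'))
E
```

```text
7.6 [ 0.4055 -0.2762  0.2305] yawY -107.32 grip 0.801 F [0.6 0.4 0.9] q [-0.36  0.31  1.02  2.05 -0.32  0.95 -1.05]
```

View pics/w4.png

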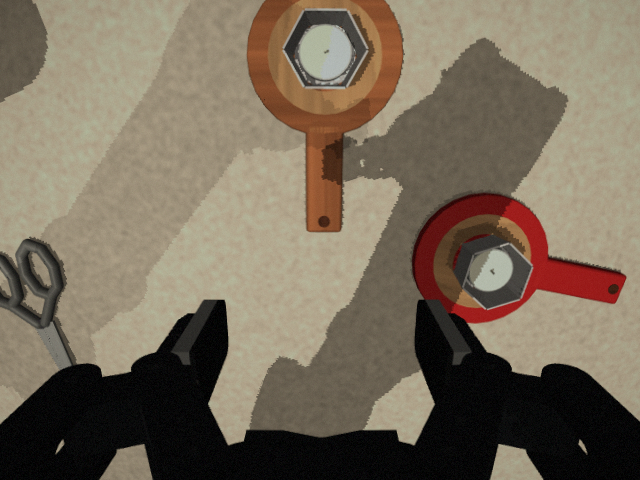

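w4 shows the brown board's handle end at (307-342, 232), the plate spanning columns 247-403 and the holder top centre at (326,49). The red paddle is to its right. I compute the handle pose.

```bash
python3 - <<'E'
from h import *; import pickle
c=pickle.load(open('w4.pkl','rb'))
z=.012
for n,u,zz in(('hL',(307,231),z),('hR',(342,232),z),('hole',(323,221),z),('n1',(306,150),z),('n2',(343,150),z),('pl',(247.5,55),z),('pr',(403,55),z),('pb',(325,134),z),('hold',(326.5,49),.046),('redL',(413,262),z)):
    print(n,onz(c,u,zz)[:2].round(4))
h=onz(c,(326.5,49),.046)[:2];e=(onz(c,(307,231),z)+onz(c,(342,232),z))[:2]/2
d=(e-h);print(np.linalg.norm(d),np.degrees(np.arctan2(d[1],d[0])),'grip',h+d/np.linalg.norm(d)*.108)
print(proj(c,[list(h)+[0.046]]),bot.get_obs()['t'])
E
```

```text
hL [ 0.3869 -0.2582]
hR [ 0.3772 -0.2862]
hole [ 0.3912 -0.2737]
n1 [ 0.4514 -0.278 ]
n2 [ 0.4426 -0.3064]
pl [ 0.5333 -0.2573]
pr [ 0.4981 -0.3707]
pb [ 0.4589 -0.2963]
hold [ 0.5147 -0.3142]
redL [ 0.333  -0.3375]
0.13920602657425546 162.41557652682903 grip [ 0.41178923 -0.28159481]
[[326.5         49.00000007]] 7.65
```

Emit:
drive_tool(increments="0.006 -0.0055 -0.035 -0.003; 0 0 -0.04 0; 0 0 -0.04 0; 0 0 -0.04 0; 0 0 -0.025 0; 0 0 -0.015 0; 0 0 -0.009 0; 0 0 0 0; 0 0 0 0")

```text
t: 8.4
eef_pos: [0.4132, -0.2822, 0.0281]
tool_rot: [-0.0, 0.988, -0.152, 0.001]
contact_force: [0.1, -0.3, 0.7]
gripper_width: 0.798
```

Emit:
drive_tool(increments="0 0 0 0; 0 0 0 0; 0 0 0 0; 0 0 0 0; 0 0 0 0; 0 0 0 0", grip=0, squeeze=30)

```text
t: 8.9
eef_pos: [0.4129, -0.2826, 0.0284]
tool_rot: [-0.0, 0.988, -0.152, 0.001]
contact_force: [-1.0, 1.2, 7.9]
gripper_width: 0.342
```

```bash
python3 - <<'E'
from h import *
st(); c=bot.calibration('wrist'); snap('wrist','w5.png')
h=[(326.5,44)]
E
```

```text
8.9 [ 0.4129 -0.2826  0.0284] yawY -107.52 grip 0.342 F [-1.   1.2  7.9] q [-0.02  0.64  0.64  2.16 -0.73  0.57 -0.71]
```

View pics/w5.png

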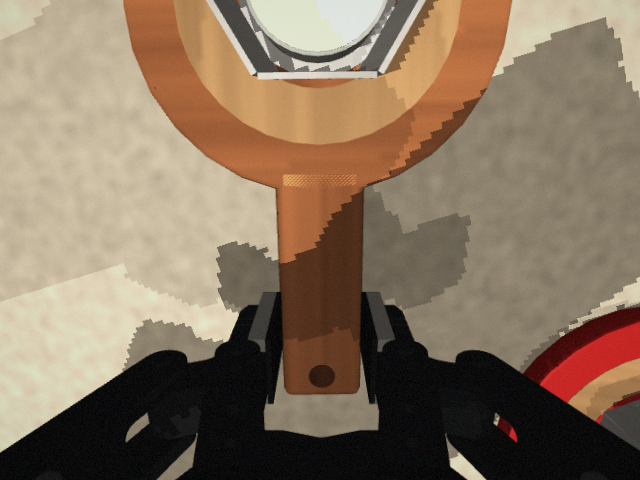

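```bash
python3 - <<'E'
from h import *
c=bot.calibration('wrist')
a,b=onz(c,(286,393),.012),onz(c,(360,393),.012);e=(a+b)[:2]/2
t=bot.get_obs()['eef_pos'][:2]
d=np.array([np.cos(np.radians(-17.5)),np.sin(np.radians(-17.5))])
print('end',e,'width',np.linalg.norm(a-b),'centre',e+.14*d)
print('hexedge',onz(c,(255,75),.046),onz(c,(382,75),.046),onz(c,(318,75),.046)[:2]+.027*d,onz(c,(318,75),.046)[:2]+.0235*d)
# circle on plate edge
pts=[(124,0),(140,60),(165,105),(200,145),(240,172),(395,172),(440,143),(478,100),(500,50),(511,0)]
P=np.array([onz(c,p,.012)[:2] for p in pts])
from scipy.optimize import least_squares
r=least_squares(lambda q:np.hypot(*(P-q[:2]).T)-.06,[.51,-.31]);print('circ',r.x,np.abs(r.fun).max())
r=least_squares(lambda q:np.hypot(*(P-q[:2]).T)-q[2],[.51,-.31,.06]);print('circ',r.x,np.abs(r.fun).max())
E
```

```text
end [ 0.38194278 -0.27385779] width 0.02897045652111122 centre [ 0.51546315 -0.3159566 ]
hexedge [ 0.49494397 -0.29227976  0.046     ] [ 0.48595178 -0.32083816  0.046     ] [ 0.51617228 -0.31455184] [ 0.51283427 -0.31349937]
circ [ 0.51674204 -0.3144931 ] 0.0009613350211404928
circ [ 0.51540343 -0.3140938   0.05902626] 0.0005370442077542448
```

Gripped: the plate centre is at about (0.5155, -0.3145), 107 mm ahead of the TCP. I drag to TCP (0.512, -0.061) while turning +0.785 rad, so the handle ends clear of the scissors.

Emit:
drive_tool(increments="0 0 0.001 0; 0.004 0.01 0 0.034; 0.005 0.011 0 0.039; 0.005 0.011 0 0.039; 0.005 0.011 0 0.039; 0.005 0.011 0 0.039; 0.005 0.011 0 0.039; 0.005 0.011 0 0.039; 0.005 0.011 0 0.039; 0.005 0.011 0 0.039; 0.005 0.011 0 0.039; 0.005 0.011 0 0.039")

```text
t: 9.95
eef_pos: [0.4666, -0.1615, 0.0284]
tool_rot: [0.0, 0.998, 0.061, 0.0]
contact_force: [0.2, -2.2, 4.0]
gripper_width: 0.336
```

Emit:
drive_tool(increments="0.005 0.011 0 0.039; 0.005 0.011 0 0.039; 0.005 0.011 0 0.039; 0.005 0.011 0 0.039; 0.005 0.011 0 0.039; 0 0 0 0; 0 0 0 0")

```text
t: 10.53
eef_pos: [0.4925, -0.1046, 0.0284]
tool_rot: [-0.001, 0.987, 0.158, 0.001]
contact_force: [1.5, 2.9, 4.9]
gripper_width: 0.337
```

```bash
python3 - <<'E'
from h import *
o=st(); c=bot.calibration('wrist'); snap('wrist','w6.png'); snap('side','s6.png'); snap('top','t6.png')
E
```

```text
10.53 [ 0.4925 -0.1046  0.0284] yawY -71.76 grip 0.337 F [1.5 2.9 4.9] q [-0.31  0.61  0.51  2.14 -0.58  0.53 -0.62]
```

View pics/w6.png

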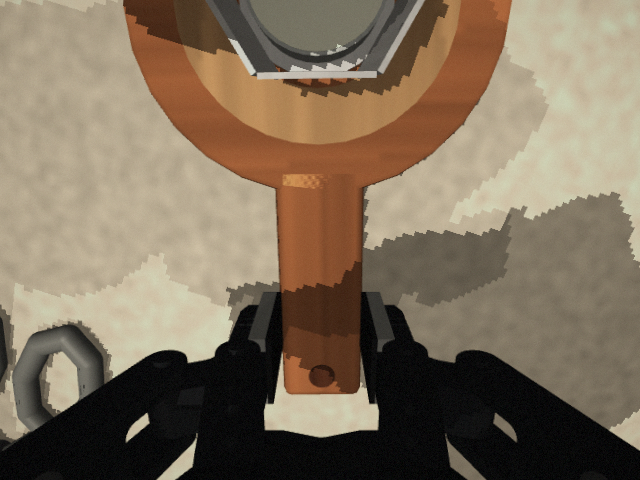

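View pics/s6.png

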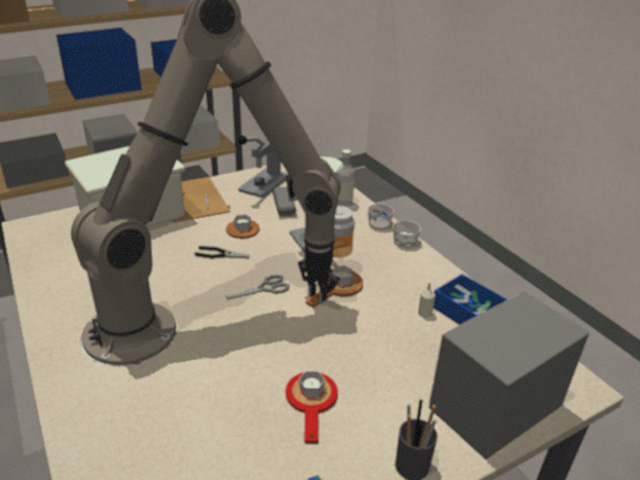

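The grasp is unchanged in w6 (handle end at row 393, hex edge at row 75). Remaining: (+0.0194, +0.0432) and +0.162 rad.

Emit:
drive_tool(increments="0.0039 0.0086 0 0.0325; 0.0039 0.0086 0 0.0325; 0.0039 0.0086 0 0.0325; 0.0039 0.0086 0 0.0325; 0.0039 0.0086 0 0.0325; 0 0 0 0; 0 0 0 0")

```text
t: 11.27
eef_pos: [0.5114, -0.0626, 0.0284]
tool_rot: [-0.0, 0.971, 0.237, 0.0]
contact_force: [1.3, 2.0, 4.6]
gripper_width: 0.336
```

```bash
python3 - <<'E'
from h import *
o=st(); c=bot.calibration('wrist'); snap('wrist','w7.png'); im=snap('side','s7.png'); cv2.imwrite('pics/s7c.png',cv2.resize(im[180:320,260:410,::-1],None,fx=4,fy=4,interpolation=cv2.INTER_CUBIC))
im=snap('top','t7.png'); cv2.imwrite('pics/t7c.png',cv2.resize(im[170:320,220:400,::-1],None,fx=4,fy=4,interpolation=cv2.INTER_CUBIC))
E
```

```text
11.27 [ 0.5114 -0.0626  0.0284] yawY -62.55 grip 0.336 F [1.3 2.  4.6] q [-0.37  0.61  0.48  2.11 -0.54  0.54 -0.59]
```

View pics/s7c.png

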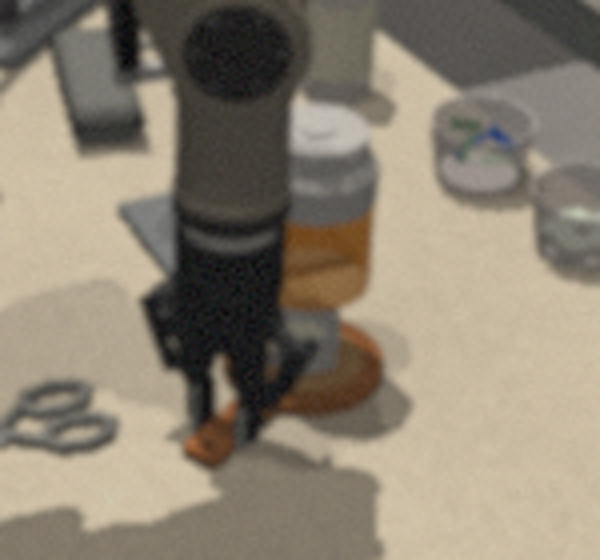

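View pics/t7c.png

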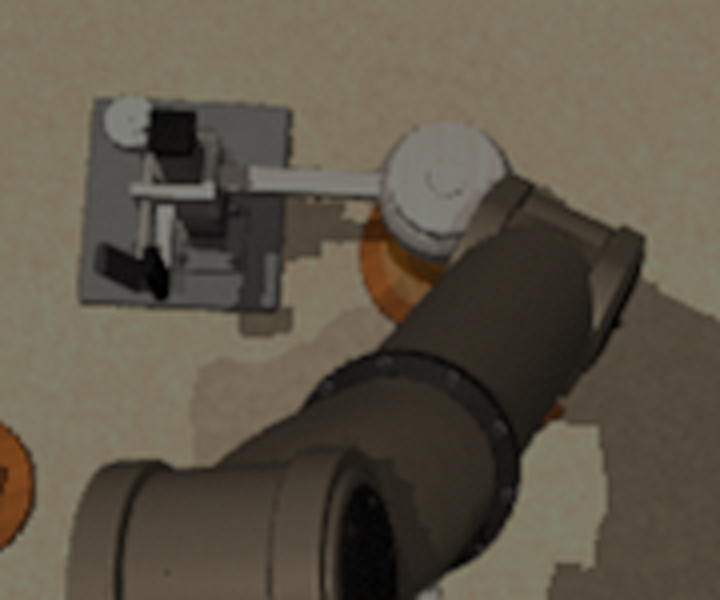

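View pics/w7.png

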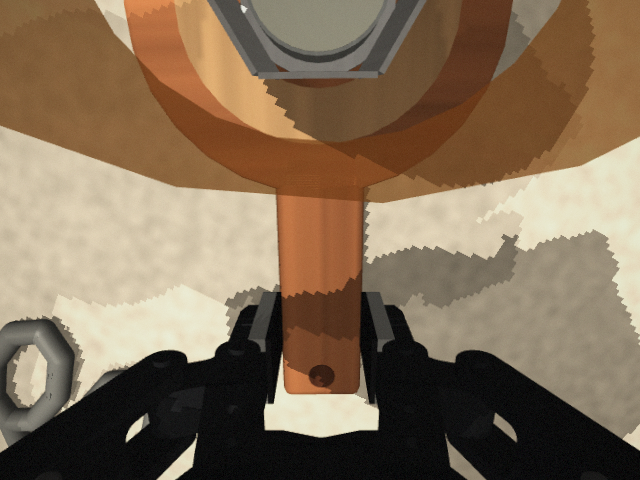

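Near target. I release, retract upward and outward, and check the alignment from free views.

Emit:
drive_tool(increments="0.0005 0.0012 0 0; 0 0 0 0; 0 0 0 0")

```text
t: 11.67
eef_pos: [0.5114, -0.0626, 0.0284]
tool_rot: [-0.0, 0.972, 0.236, 0.0]
contact_force: [1.4, 0.7, 5.3]
gripper_width: 0.335
```

Emit:
drive_tool(increments="0 0 0 0; 0 0 0 0; 0 0 0 0; 0 0 0.01 0; 0 0 0.03 0; -0.01 -0.01 0.035 0; -0.015 -0.015 0.035 0; -0.015 -0.02 0.03 0; -0.015 -0.025 0.025 0; -0.015 -0.025 0.025 0; -0.015 -0.025 0.02 0; 0 0 0 0", grip=0.55)

```text
t: 12.67
eef_pos: [0.4242, -0.1891, 0.2422]
tool_rot: [0.001, 0.973, 0.231, 0.003]
contact_force: [0.5, -0.7, -0.6]
gripper_width: 0.552
```

```bash
python3 - <<'E'
from h import *; import pickle
o=st(); pickle.dump(bot.calibration('wrist'),open('w8.pkl','wb')); snap('wrist','w8.png'); im=snap('side','s8.png'); cv2.imwrite('pics/s8c.png',cv2.resize(im[150:290,270:410,::-1],None,fx=4,fy=4,interpolation=cv2.INTER_CUBIC))
im=snap('top','t8.png'); cv2.imwrite('pics/t8c.png',cv2.resize(im[170:320,220:400,::-1],None,fx=4,fy=4,interpolation=cv2.INTER_CUBIC))
E
```

```text
12.67 [ 0.4242 -0.1891  0.2422] yawY -63.26 grip 0.552 F [ 0.5 -0.7 -0.6] q [-0.45  0.16  0.83  2.1  -0.15  0.94 -0.64]
```

View pics/s8c.png

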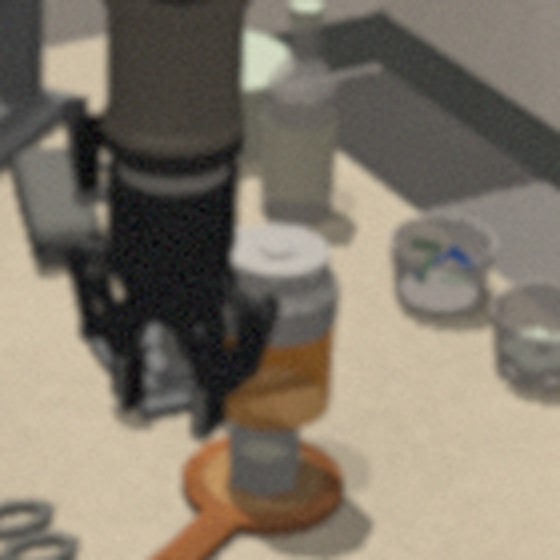

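View pics/t8c.png

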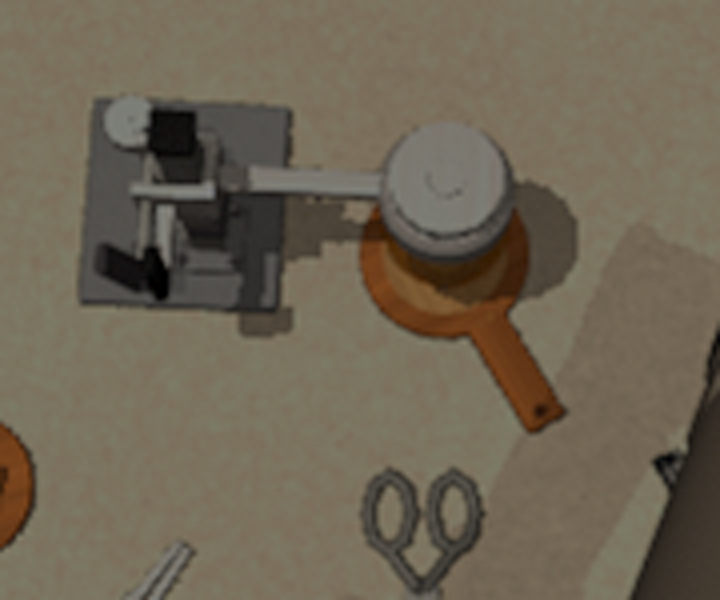

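View pics/w8.png

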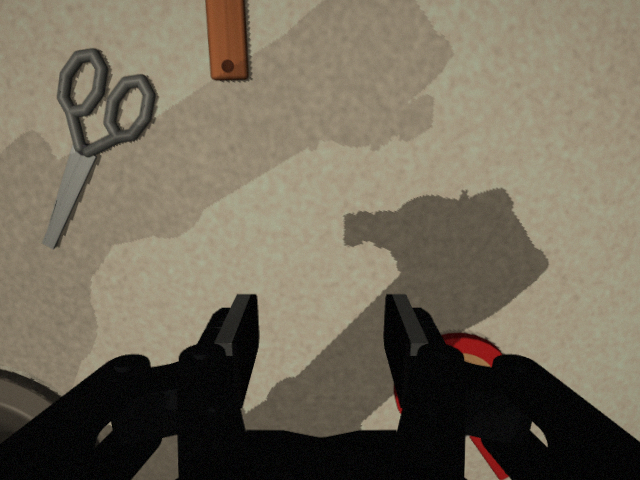

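Both fixed views are useful. I overlay predictions and fit the relative offset between holder and lamp axis in each camera.

```bash
cat > rel.py <<'E'
from h import *
from scipy.optimize import least_squares
c=bot.calibration('top');cs=bot.calibration('side')
def W(p,L):
    c_,s=np.cos(p[2]),np.sin(p[2]); return np.array(L,float)@np.array([[c_,s,0],[-s,c_,0],[0,0,1]])+[p[0],p[1],0]
f=lambda p:(p[0]/4+220-.375,p[1]/4+170-.375)
g=lambda p:(p[0]/4+270-.375,p[1]/4+150-.375)
E
cat > r1.py <<'E'
from rel import *
for nm,cc,u,box in(('top',c,f((444,253)),(170,320,220,400)),('side',cs,g((263,482)),(150,290,270,410))):
    print(nm,'plate centre',onz(cc,u,.012)[:2].round(4))
for nm,cc,fl,box in(('top',c,'t8.png',(170,320,220,400)),('side',cs,'s8.png',(150,290,270,410))):
  im=cv2.imread('pics/'+fl)[box[0]:box[1],box[2]:box[3]]
  im=cv2.resize(im,None,fx=4,fy=4,interpolation=cv2.INTER_CUBIC)
  def dr(P,col):
    u=proj(cc,P); u=(u-[box[2],box[0]])*4+1.5
    for a in u: cv2.circle(im,tuple(np.round(a*8).astype(int)),6,col,-1,shift=3)
  th=np.linspace(0,2*np.pi,60)
  p=[.622,.1528,-.0915]
  for h,col in((.047,(0,255,0)),(.059,(255,255,0))):
    for z,r in((.022,.043),(.147,.03)): dr(W(p,np.c_[r*np.cos(th),-.165+r*np.sin(th),0*th+z+h]),col)
  ax=np.array([.607,-.0115]); dr(np.c_[ax[0]+.06*np.cos(th),ax[1]+.06*np.sin(th),0*th+.012],(255,0,255))
  dr(W(p,[[-.05,.09,.012],[-.05,-.05,.012],[.1,-.05,.012],[.1,.09,.012],[0,0,.278]]),(0,0,255))
  cv2.imwrite('pics/o_'+nm+'.png',im)
E
python3 r1.py
```

```text
top plate centre [ 0.6023 -0.0095]
side plate centre [ 0.5997 -0.0175]
```

View pics/o_top.png

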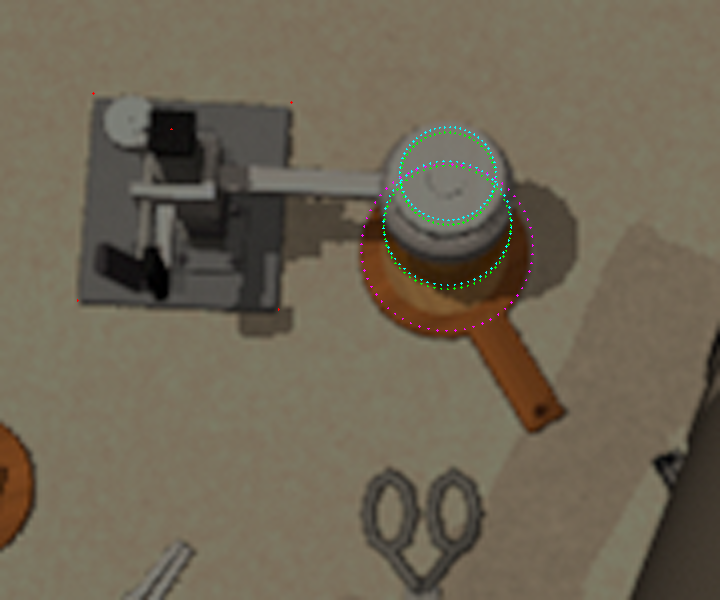

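View pics/o_side.png

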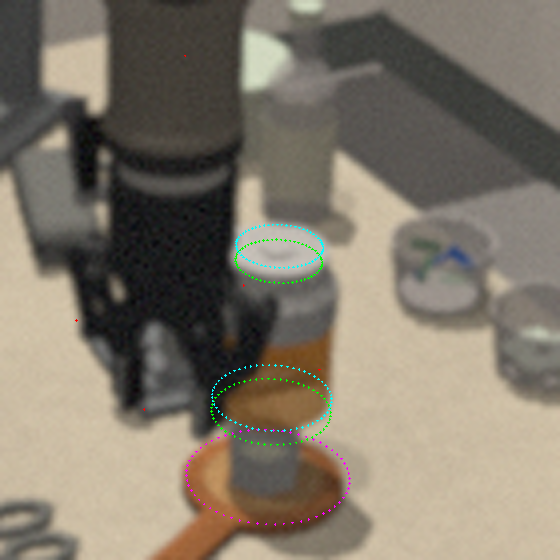

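Estimated offsets (lamp minus holder) from the two views:
- **Top:** about (+3.5, -2.6) mm.
- **Side:** about (+2.9, -1.6) mm.

So the offset is about 4 mm, well inside 12 mm and the shield's clearance. The side overlay also shows the rim matching joint 0.059. Next I go toward the release and look before descending.

Emit:
drive_tool(increments="0 0 0.035 0; 0 0 0.035 0; 0.004 0.033 0.02 -0.056; 0.006 0.035 0.01 -0.056; 0.006 0.035 0 -0.056; 0.006 0.035 0 -0.056; 0.006 0.035 0 -0.056; 0.006 0.035 0 -0.056; 0.006 0.035 0 -0.056; 0.006 0.035 0 -0.056; 0.006 0.035 0 -0.056; 0.004 0.0356 0 -0.056", grip=1)

```text
t: 13.82
eef_pos: [0.4814, 0.1683, 0.337]
tool_rot: [0.001, 0.999, -0.043, -0.001]
contact_force: [0.3, -0.5, 0.9]
gripper_width: 1.003
```

Emit:
drive_tool(increments="0 0 0 0; 0 0 0 0")

```text
t: 13.98
eef_pos: [0.481, 0.1689, 0.3366]
tool_rot: [0.001, 0.999, -0.039, -0.001]
contact_force: [-0.1, -1.5, -0.0]
gripper_width: 0.997
```

```bash
python3 - <<'E'
from h import *; import pickle
o=st(); pickle.dump(bot.calibration('wrist'),open('w9.pkl','wb')); snap('wrist','w9.png')
E
```

```text
13.98 [0.481  0.1689 0.3366] yawY -94.46 grip 0.997 F [-0.1 -1.5 -0. ] q [-0.91  0.13  0.5   1.86 -0.06  1.17 -2.03]
```

View pics/w9.png

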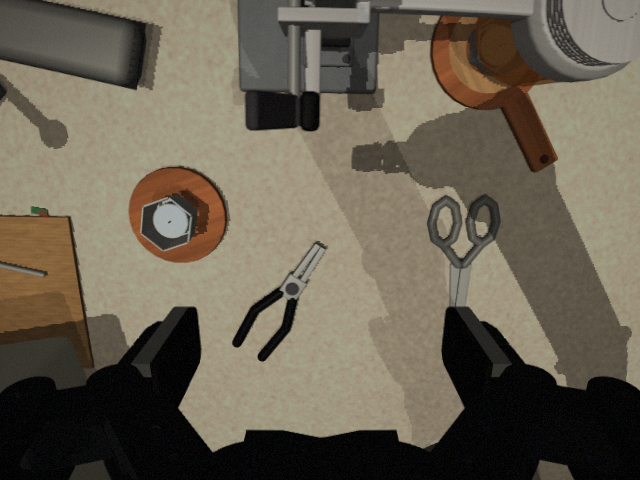

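```bash
cat > r2.py <<'E'
from rel import *; import pickle
cw=pickle.load(open('w9.pkl','rb'))
im=cv2.imread('pics/w9.png')
for p,h,col in(([.622,.1528,-.0915],.059,(0,255,0)),([.622,.1528,-.0915],.047,(0,0,255))):
  for P in ([[x,y,z+h] for x in(-.08,-.06) for y in(-.01,0) for z in(.178,.128)],[[-.05,-.05,.012],[-.07,0,.163+h]],[[.044*np.cos(t),-.165+.044*np.sin(t),.147+h] for t in np.linspace(0,6.28,60)]):
    for a in proj(cw,W(p,P)): cv2.circle(im,tuple(np.round(a*8).astype(int)),12,col,-1,shift=3)
cv2.imwrite('pics/o9.png',cv2.resize(im[0:180,220:640],None,fx=1.9,fy=1.9,interpolation=cv2.INTER_CUBIC))
E
python3 r2.py
```

```text
(no output)
```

View pics/o9.png

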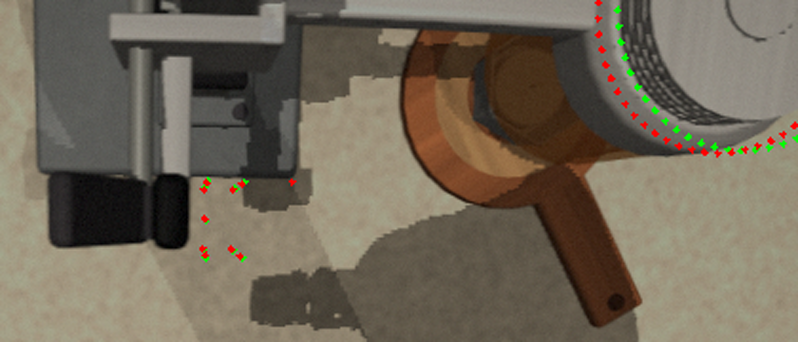

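In w9 the black post is at (300-320, 92-130) with the leaning lever to its left at (246-299). The handle sits toward +y of my assumed line, so I measure it directly and cross-check in the top view.

```bash
cat > r3.py <<'E'
from rel import *; import pickle
cw=pickle.load(open('w9.pkl','rb'))
p=np.array([.622,.1528,-.0915])
def loc(w):
    d=np.array(w[:2])-p[:2]; c_,s=np.cos(p[2]),np.sin(p[2]); return (np.array([c_*d[0]+s*d[1],-s*d[0]+c_*d[1]])*1000).round(1)
T=np.array(cw['camera_from_world']);print('cam',(-T[:3,:3].T@T[:3,3]).round(3))
for n,u in(('post -y',(320,110)),('post +y',(300,110)),('post far',(310,92)),('post near',(310,129.5)),('lever out-near',(247,129)),('lever out-far',(246,92))):
    w=onz(cw,u,.237); print(n,w[:2].round(4),'local',loc(w))
# top view t8: post black oval approx (156,271), lever (120,266)
for n,u in(('t8 post',(156,272)),):
    w=onz(c,f(u),.212);print(n,w[:2].round(4),loc(w))
import cv2
im=cv2.imread('pics/t8.png'); cv2.imwrite('pics/t8d.png',cv2.resize(im[190:250,235:300],None,fx=9,fy=9,interpolation=cv2.INTER_CUBIC))
im=cv2.imread('pics/w9.png'); cv2.imwrite('pics/w9d.png',cv2.resize(im[0:150,220:390],None,fx=4,fy=4,interpolation=cv2.INTER_CUBIC))
im=cv2.imread('pics/w3.png'); cv2.imwrite('pics/w3d.png',cv2.resize(im[0:180,140:380],None,fx=3,fy=3,interpolation=cv2.INTER_CUBIC))
E
python3 r3.py
```

```text
cam [0.553 0.163 0.458]
post -y [0.5551 0.1632] local [-67.6   4.3]
post +y [0.5559 0.1734] local [-67.7  14.4]
post far [0.5643 0.1676] local [-58.8   9.4]
post near [0.5458 0.1691] local [-77.4   9.3]
lever out-near [0.5487 0.2015] local [-77.5  41.8]
lever out-far [0.5669 0.1998] local [-59.2  41.8]
t8 post [0.5504 0.1706] [-72.9  11.2]
```

View pics/w9d.png

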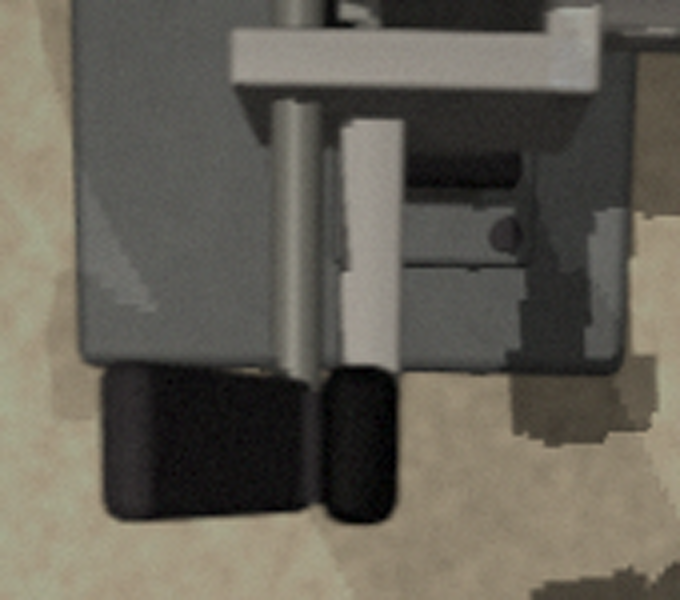

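View pics/w3d.png

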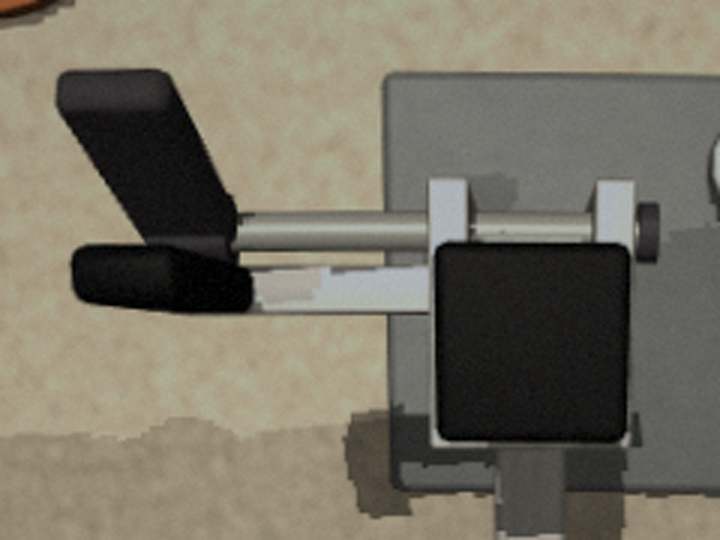

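View pics/t8d.png

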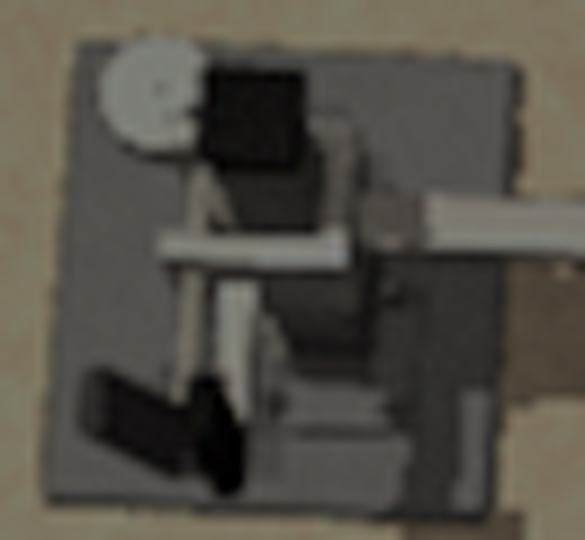

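Corrected from the close-ups: the post spans local y 4 to 14 mm, so the pinch centre is at (0.5546, 0.1733), height 0.222. Lever top and post both fit inside the open jaws. I move over it and go down.

Emit:
drive_tool(increments="0.025 0.0015 0 -0.014; 0.025 0.0015 0 0; 0.0236 0.0014 0 0; 0 0 0 0; 0 0 -0.03 0; 0 0 -0.03 0; 0 0 -0.025 0; 0 0 -0.015 0; 0 0 -0.01 0; 0 0 0 0; 0 0 0 0")

```text
t: 14.95
eef_pos: [0.5555, 0.1692, 0.2286]
tool_rot: [0.0, 0.999, -0.05, -0.0]
contact_force: [1.0, -1.4, 1.3]
gripper_width: 0.998
```

```bash
python3 - <<'E'
from h import *
o=st(); im=snap('side','s10.png'); cv2.imwrite('pics/s10c.png',cv2.resize(im[120:290,250:410,::-1],None,fx=3.5,fy=3.5,interpolation=cv2.INTER_CUBIC))
im=snap('wrist','w10.png')
E
```

```text
14.95 [0.5555 0.1692 0.2286] yawY -95.69 grip 0.998 F [ 1.  -1.4  1.3] q [-0.79  0.38  0.5   1.84 -0.21  0.98 -1.87]
```

View pics/s10c.png

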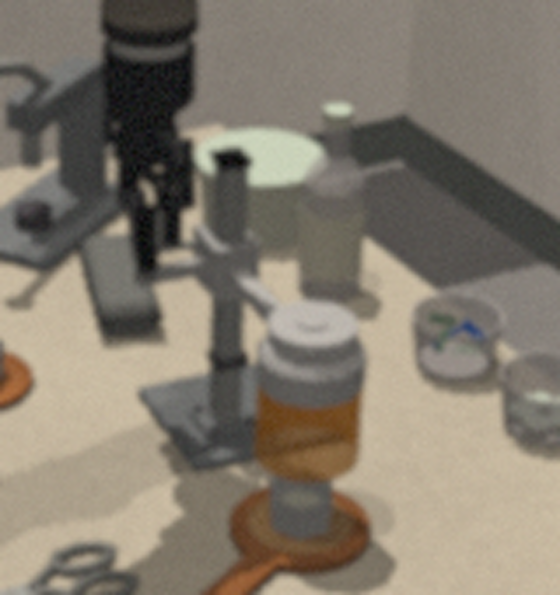

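View pics/w10.png

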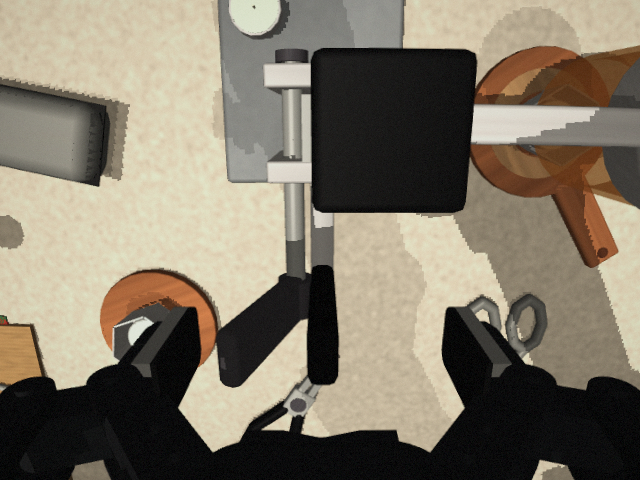

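The jaws straddle both parts, but the TCP is about 4 mm short in y (the post's right edge is only about 18 px right of centre). I nudge it, then close.

Emit:
drive_tool(increments="0 0.0045 0 0.007; 0 0 0 0; 0 0 0 0")

```text
t: 15.3
eef_pos: [0.5559, 0.175, 0.229]
tool_rot: [-0.0, 0.999, -0.045, 0.001]
contact_force: [0.7, -0.7, 0.0]
gripper_width: 1.002
```

Emit:
drive_tool(increments="0 0 0 0; 0 0 0 0; 0 0 0 0; 0 0 0 0; 0 0 0 0; 0 0 0 0; 0 0 0 0; 0 0 0 0", grip=0, squeeze=40)

```text
t: 15.97
eef_pos: [0.556, 0.1732, 0.2282]
tool_rot: [0.0, 0.999, -0.046, 0.0]
contact_force: [2.2, -3.3, -1.8]
gripper_width: 0.2
```

```bash
python3 - <<'E'
from h import *
o=st(); im=snap('side','s11.png'); cv2.imwrite('pics/s11c.png',cv2.resize(im[120:290,250:410,::-1],None,fx=3.5,fy=3.5,interpolation=cv2.INTER_CUBIC))
im=snap('wrist','w11.png')
E
```

```text
15.97 [0.556  0.1732 0.2282] yawY -95.32 grip 0.2 F [ 2.2 -3.3 -1.8] q [-0.79  0.38  0.49  1.84 -0.21  0.98 -1.87]
```

View pics/w11.png

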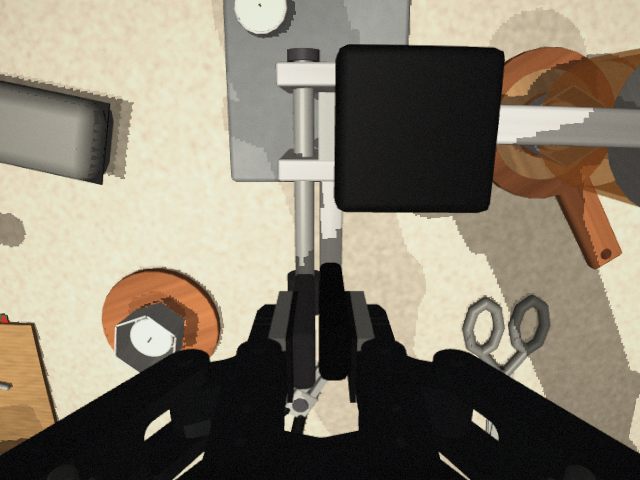

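Fully squeezed (opening 0.20, about 17 mm) and the lamp is held. Easing down.

Emit:
drive_tool(increments="0 0 -0.002 0; 0 0 -0.003 0; 0 0 -0.003 0; 0 0 -0.003 0; 0 0 -0.003 0; 0 0 -0.003 0; 0 0 -0.003 0; 0 0 -0.003 0; 0 0 -0.002 0; 0 0 0 0")

```text
t: 16.9
eef_pos: [0.556, 0.1732, 0.2027]
tool_rot: [0.001, 0.999, -0.046, 0.0]
contact_force: [5.3, -4.8, -6.3]
gripper_width: 0.201
```

```bash
python3 - <<'E'
from h import *
o=st(); im=snap('side','s12.png'); cv2.imwrite('pics/s12c.png',cv2.resize(im[120:290,250:410,::-1],None,fx=3.5,fy=3.5,interpolation=cv2.INTER_CUBIC))
im=snap('top','t12.png'); cv2.imwrite('pics/t12c.png',cv2.resize(im[170:320,220:400,::-1],None,fx=4,fy=4,interpolation=cv2.INTER_CUBIC))
E
```

```text
16.9 [0.556  0.1732 0.2027] yawY -95.32 grip 0.201 F [ 5.3 -4.8 -6.3] q [-0.78  0.41  0.48  1.86 -0.23  0.93 -1.86]
```

View pics/s12c.png

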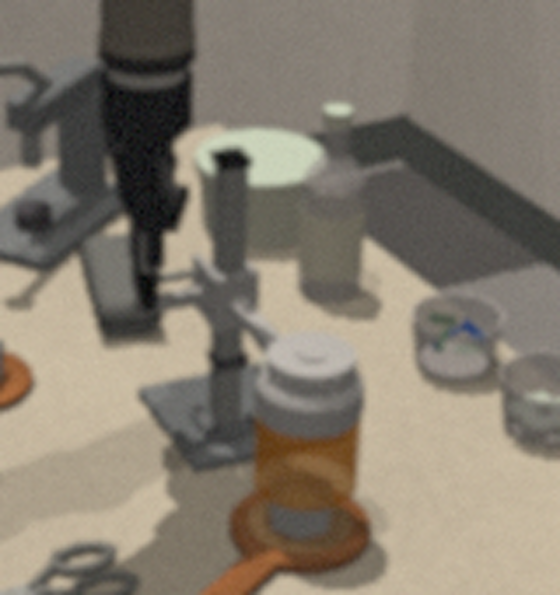

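The lamp came down 25 mm with the tool. The shield (columns 254-357) surrounds the holder (268-332). Continuing gently.

Emit:
drive_tool(increments="0 0 -0.002 0; 0 0 -0.003 0; 0 0 -0.003 0; 0 0 -0.003 0; 0 0 -0.003 0; 0 0 -0.003 0; 0 0 0 0")

```text
t: 17.58
eef_pos: [0.556, 0.1732, 0.1856]
tool_rot: [0.001, 0.999, -0.046, 0.0]
contact_force: [5.1, -4.5, -7.4]
gripper_width: 0.205
```

Emit:
drive_tool(increments="0 0 -0.002 0; 0 0 -0.003 0; 0 0 -0.003 0; 0 0 -0.003 0; 0 0 -0.002 0; 0 0 0 0")

```text
t: 18.08
eef_pos: [0.556, 0.1732, 0.1727]
tool_rot: [0.001, 0.999, -0.046, 0.0]
contact_force: [3.6, -4.6, -7.9]
gripper_width: 0.204
```

Emit:
drive_tool(increments="0 0 -0.001 0; 0 0 -0.001 0; 0 0 -0.001 0; 0 0 0 0")

```text
t: 18.42
eef_pos: [0.5561, 0.1732, 0.1722]
tool_rot: [-0.0, 0.999, -0.046, 0.0]
contact_force: [-4.8, -5.8, 14.6]
gripper_width: 0.204
```

Emit:
drive_tool(increments="0 0 -0.001 0; 0 0 -0.001 0; 0 0 0 0")

```text
t: 18.67
eef_pos: [0.5561, 0.1732, 0.172]
tool_rot: [-0.001, 0.999, -0.047, -0.0]
contact_force: [-11.3, -8.1, 31.8]
gripper_width: 0.203
```

A firm stop at z = 0.172. I relieve the push and check by picture before letting go.

Emit:
drive_tool(increments="0 0 0.003 0; 0 0 0 0")

```text
t: 18.83
eef_pos: [0.556, 0.1732, 0.1722]
tool_rot: [0.0, 0.999, -0.046, 0.0]
contact_force: [-0.6, -5.4, 6.2]
gripper_width: 0.205
```

```bash
cat > r4.py <<'E'
import sys
from rel import *
n=sys.argv[1]
o=st(); box=(150,290,270,410)
im=snap('side','s%s.png'%n)[:,:,::-1][box[0]:box[1],box[2]:box[3]]
im=cv2.resize(im,None,fx=4,fy=4,interpolation=cv2.INTER_CUBIC); b=im.copy()
th=np.linspace(0,2*np.pi,60); p=[.622,.1528,-.0915]
for h,col in((0,(0,255,0)),(.011,(255,255,0))):
    for z,r in((.022,.043),(.147,.03)):
        u=(proj(cs,W(p,np.c_[r*np.cos(th),-.165+r*np.sin(th),0*th+z+h]))-[270,150])*4+1.5
        for a in u: cv2.circle(im,tuple(np.round(a*8).astype(int)),6,col,-1,shift=3)
cv2.imwrite('pics/s%sc.png'%n,cv2.resize(np.hstack([b[150:],im[150:]]),(800,293)))
E
python3 r4.py 13
```

```text
18.83 [0.556  0.1732 0.1722] yawY -95.32 grip 0.205 F [-0.6 -5.4  6.2] q [-0.77  0.45  0.47  1.88 -0.26  0.87 -1.84]
```

View pics/s13c.png

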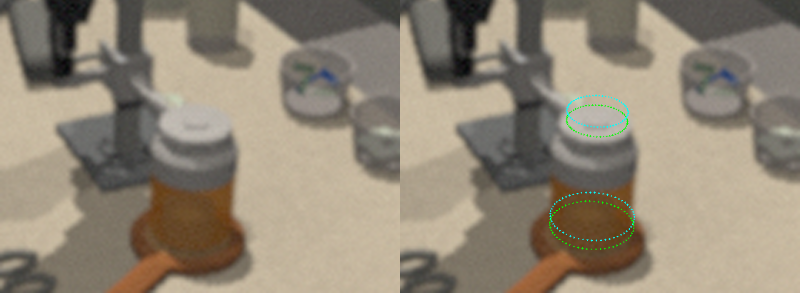

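The lamp matches the h = 0 overlay or slightly lower, so it is on its stop. Letting go and retracting upward.

Emit:
drive_tool(increments="0 0 0.001 0; 0 0 0 0; 0 0 0 0; 0 0 0 0; 0 0 0 0; 0 0 0 0; 0 0 0 0", grip=1)

```text
t: 19.47
eef_pos: [0.5556, 0.1742, 0.1723]
tool_rot: [0.0, 0.999, -0.046, -0.0]
contact_force: [-0.3, -0.3, -0.6]
gripper_width: 0.998
```

Emit:
drive_tool(increments="0 0 0.02 0; 0 0 0.035 0; 0 0 0.04 0; 0 0 0.04 0; 0 0 0.03 0; -0.03 0.02 0 0; -0.03 0.02 0 0; -0.03 0.02 0 0; 0 0 0 0; 0 0 0 0")

```text
t: 20.3
eef_pos: [0.4641, 0.2358, 0.3374]
tool_rot: [-0.0, 0.999, -0.044, -0.0]
contact_force: [0.6, -0.7, -0.2]
gripper_width: 0.999
```

```bash
python3 r4.py 14; python3 - <<'E'
from h import *
snap('wrist','w14.png')
im=snap('top','t14.png'); cv2.imwrite('pics/t14c.png',cv2.resize(im[100:370,120:520,::-1],None,fx=2,fy=2,interpolation=cv2.INTER_CUBIC))
E
```

```text
20.3 [0.4641 0.2358 0.3374] yawY -95.01 grip 0.999 F [ 0.6 -0.7 -0.2] q [-1.01  0.15  0.48  1.84 -0.07  1.17 -2.17]
```

View pics/s14c.png

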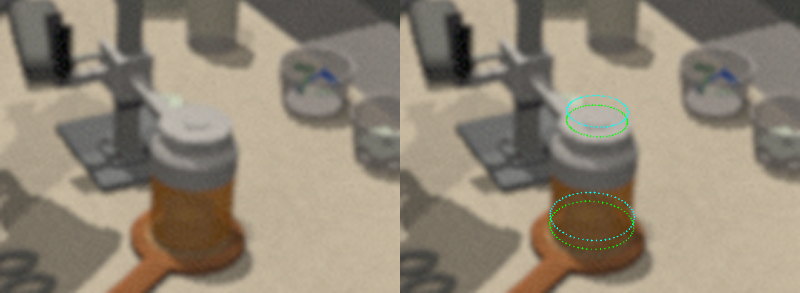

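View pics/t14c.png

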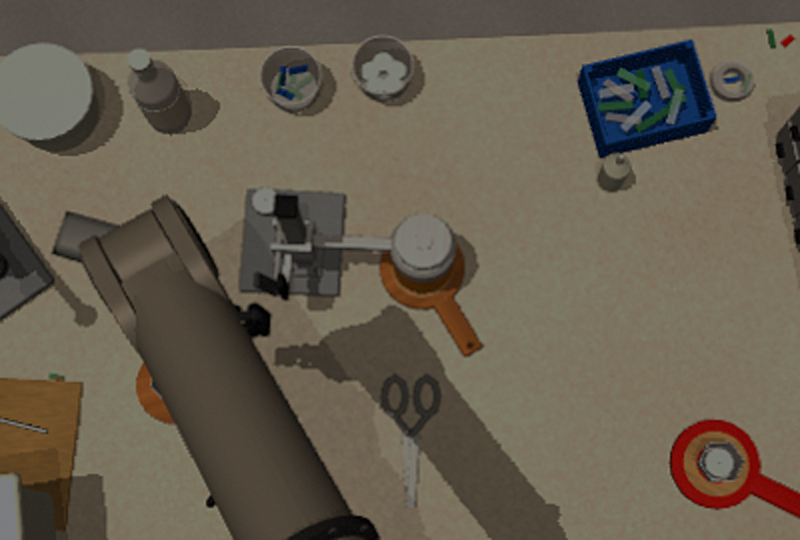

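View pics/w14.png

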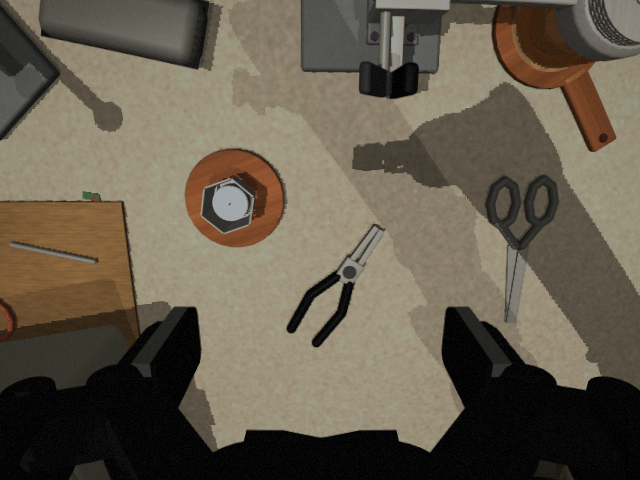

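Everything looks in place. I check the lever's return numerically before handing in.

```bash
python3 - <<'E'
from rel import *
cw=bot.calibration('wrist')
p=np.array([.622,.1528,-.0915])
def inv(w):
    d=np.array(w[:2])-p[:2]; c_,s=np.cos(p[2]),np.sin(p[2]); return (np.array([c_*d[0]+s*d[1],-s*d[0]+c_*d[1]])*1000).round(1)
for n,u in(('lever outer top',(361,93)),('post -y',(418,93)),('post +y',(390,95))): print(n,inv(onz(cw,u,.178)))
im=cv2.imread('pics/w14.png'); cv2.imwrite('pics/w14d.png',cv2.resize(im[0:120,290:470],None,fx=4,fy=4,interpolation=cv2.INTER_CUBIC))
E
```

```text
lever outer top [-76.2  39.9]
post -y [-75.9   3.1]
post +y [-77.3  21.2]
```

View pics/w14d.png

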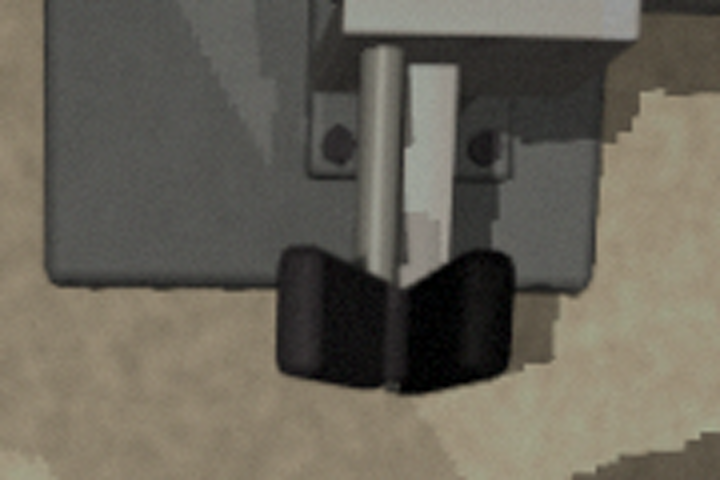

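The lever's outer edge is back at local y 40 mm (42 at rest, 24 squeezed), so the pawl is in. Handing in.

```bash
python3 -c "
from h import *
print(bot.hand_in()); st()"
```

```text
the job is handed in; nothing more can be done
None
the job is handed in; nothing more can be done
```

The job is handed in at about 20.5 s of the 61 s, and as far as my last checks show every step was met; no verdict is reported.

**What I did:** I gripped the lamp's arm and lifted it from the first tooth (about 0.011) to about 0.059, where it hung on its pawl. I dragged the brown board by its handle until the holder stood under the lamp, then let go. Then I pinched the release, eased the lamp down to a firm stop and let go, so the pawl sprang back.

**What the last checks showed:**
- **Lamp height:** the side picture matches the fully-down position.
- **Pawl:** the lever's outer edge is back at about 40 mm. It was 42 mm at rest and would be about 24 mm squeezed.
- **Robot:** it is clear of everything, with contact force near zero.
- **Bystanders:** none looks moved in the last top and wrist pictures. I judged this by eye and did not measure it.

**Checks that did not fully agree:**
- **Centring:** measured with the lamp raised, the holder was about 4 mm off the lamp's axis by the top camera and 3 mm by the side camera. The limit is 12 mm, so I left it.
- **Camera offset:** the wrist and top cameras differed by up to 5 mm on the board's absolute position, so I relied on relative measurements.
- **Descent:** the tool travelled about 56 mm to the stop where I expected 59 mm. I put this down to a small slip or sag at the squeeze.
- **Release position:** the pinch point was about 14 mm to the +y side of where I first assumed. I measured it in the wrist picture before gripping.

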